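# Empty the sample-tube tray into the waste bin over its rim

### The arm

A 7-joint arm with a two-finger parallel gripper is mounted at the origin on the work surface. World frame = base frame: x ahead of the robot, y to its left, z up, the work surface at z = 0. Lengths are in m, angles in rad, forces in N, time in s.
With the tool pointing down it reaches from about 0.35 to 0.9 m from the base axis. Payload 8.1 kg.
Tool frame: the origin (TCP) lies between the finger pads; the fingertips stand ahead of it and the grasp point (between the pads) is the TCP (arm.nose_length is the z of the fingertips in the tool frame, in m); z points along the fingers, y is the line along which they close (so a half turn about z gives the same grasp; the last joint's range is limited). The gripper opens to 92 mm and grips with 3 to 60 N. Pads are 19 mm wide; open, the fingers measure 130 mm over their backs; the gripper's body (75 mm by 190 mm) begins 47 mm behind the grasp point.
Start: joints at [-1.318, 0.434, 0.025, 1.573, -0.012, 1.134, -0.075], TCP at [0.218, 0.586, 0.246] pointing down, gripper open.
Joint ranges: [-2.62, 2.62], [-0.44, 2.09], [-1.27, 1.32], [0.08, 2.57], [-1.32, 4.46], [0.12, 2], [-2.74, 2.74]. Speed limits (rad/s): [2.22, 2.22, 3.01, 3.01, 3.14, 3.14, 3.14].

### API

Orientations are given as a rotation vector (axis times angle).
In Python, from cell import sensors, optics, arm gives the robot as it stands.
- The arm moves only by the tool arm_command, never from a script. Its argument "deltas" is one flat list of numbers, 7 for each row, row after row: the turn, a rotation vector about the world's x, y, z as a fraction of full scale, then the shift along the world's x, y, z as a fraction of full scale, then the finger opening in mm, from 0 to 91.8. In form: [wx, wy, wz, dx, dy, dz, fingers, wx, wy, wz, dx, dy, dz, fingers, ...]. A call has 1 to 20 rows; each row is the pose to reach, as a shift and turn from the pose commanded when the call began; what a row does not reach only later rows make up. Full scale, the value 1, is 1 m for a shift and 90 degrees for a turn. A row lasts 1/10 s, in which the tool goes at most 50 mm and 8.59 degrees, less where a joint would pass 70% of its speed; a pose out of reach is approached as far as the arm can. A call with a number of a shift or a turn outside -1 to 1 is refused whole. A call with a gripper value outside its range is refused whole. The fingers move at their own pace and stop on an object; "force" is the grip in N (left out, the last holds). Time passes only in rows, so rows that repeat a pose let the fingers close. It gives the time, the measured TCP pose, the force, the opening and the grip force at its end, in the units of the state.
- sensors.observe(): the state, without advancing time (a new reading comes with each control period).
- optics.get_image(name): name is "side" or "top"; returns the picture (400x640x3 uint8, blue, green, red); there is no depth.
- optics.calibration(name): a dict with "camera_matrix" (3x3 intrinsics, pixels), "rvec" (rotation vector, rad) and "tvec" (3), from world to camera coordinates, as OpenCV has them. Camera axes: x right, y down, z forward; pixel columns grow to the right and rows downward; lengths in m; the calibration is good to about 2 mm. A picture is of the moment at which its call begins. calibration takes no time and is no camera call.
- arm.sign_off(): hands the job in; it is judged then, once.
The state is a dict: "clock": time; "joints": joint angles; "dq": joint speeds; "joint_efforts": joint torques, N m; "position": TCP position; "ee_rot": TCP orientation; "force": force on the tool from outside, world axes, zero at the start; "ft_torque": the same for the moment, N m; "width": opening from 0.0 (shut) to 1.0 (fully open); "gripper_force": force on a finger pad.
Only numpy, scipy, OpenCV 4.12 (cv2) and the standard library are available. Lean on these libraries where they do the work, as an engineer would, in place of code of your own. Each camera call takes 0.05 s, during which the arm holds its last target. There are 200 camera calls.

### The job

Take the aluminium tray of used tubes by its blue handle and, keeping it level, rest it on the black-edged rim of the yellow waste bin with its orange lip hooked over the edging, inside the bin. Tip it over about that rim, with the lip staying hooked, until all three tubes have rolled out into the bin, then set the empty tray back level on the grey mat and let go. Leave everything else on the bench where it stands.

Things in the scene. Friction and masses are not known exactly. Their poses are not given: they have to be found in the camera images.
- tray_handle (a point): Grip point of the loose aluminium tray (about 0.25 kg): centre of its straight blue bar handle, level, 18 mm wide (x), 22 mm high, 91 mm long (y), reaching 42 mm behind this point and 49 mm ahead, where it meets the tray's back wall. 47 mm above what the tray stands on. Axes of the whole tray: +y from handle to the open front end with the orange lip, x across, z up when level.
- tray_lip (a point): Middle of the lower edge of the tray's orange downturned front lip: a strip 142 mm wide and 4 mm thick that hangs 9 mm below the underside of the floor at its very front. 206 mm ahead (tray +y) of the handle point and 42 mm below it. Same axes as the tray.
- tray_center (a point): Middle of the tray, on its floor, 118 mm ahead of the handle point and 29 mm below it. The floor is flat, 4 mm thick, 142 mm wide, its underside 33 mm below the handle point. Two rubber runners 14 mm high carry it, 45 mm either side of the middle; they end 58 mm short of the front, so in front of them the underside is clear but for the lip.
- tray: The same tray; origin 118 mm ahead of the handle point, at the runners' undersides. Pan 142 x 159 mm, 49 to 208 mm ahead of the handle point; side and back walls up to 1 and 11 mm above that point. The front has no wall, only an orange sill 3 mm high that holds the tubes back until the tray is tipped some 30 to 40 degrees. Same axes.
- bin_edge (a point): Middle of the top of the black edging on one rim of the fixed yellow waste bin (230 mm along the edging, 190 mm deep, other rims 110 mm above the table, walls 6 mm). The edging is 12 mm wide across the wall and its top stands 2 mm higher, 112 mm above the table. Axes: x along the edging, +y horizontally into the bin, z up.
- bin: The yellow open-topped waste bin with a red band, fixed to the table; origin at the centre of its underside, same axes as the edging point, which is 92 mm to -y of the origin and 112 mm up.
- bin_floor (a point): Centre of the bin's inner floor, 6 mm above the table. The inside is 218 mm along x and 178 mm along y. Same axes as the bin.
- mat_center (a point): Centre of the top of the flat grey mat (220 mm in x by 300 mm in y, 3 mm thick, fixed) on which the tray stands at the start. Axes: x across, y along its length.
- tube0_mid (a point): Middle of the used white sample tube with a blue cap, 115 mm long and 32 mm over the cap, lying across the tray at the start; x is its long axis, towards the cap. It rolls.
- tube0: The same tube with the blue cap; origin 16 mm below the tube's axis at its middle.
- tube1_mid (a point): Middle of the used white sample tube with an orange cap, 115 mm long and 32 mm over the cap, lying across the tray at the start; x is its long axis, towards the cap. It rolls.
- tube1: The same tube with the orange cap; origin 16 mm below the tube's axis at its middle.
- tube2_mid (a point): Middle of the used white sample tube with a red cap, 115 mm long and 32 mm over the cap, lying across the tray at the start; x is its long axis, towards the cap. It rolls.
- tube2: The same tube with the red cap; origin 16 mm below the tube's axis at its middle.
- rack: Bystander: yellow rack with capped tubes, 100 x 200 x 114 mm high; origin at the centre of its underside.
- wash_bottle: Bystander: translucent whitish bottle with blue cap, 68 mm across, 170 mm high; origin at the centre of its underside.
- tip_box: Bystander: blue pipette-tip box with pale lid, 92 x 127 x 59 mm high; origin at the centre of its underside.
- reagent_jar: Bystander: white jar with blue cap, 72 mm across, 100 mm high; origin at the centre of its underside.
- glove_box: Bystander: cardboard box, 230 x 120 x 80 mm high; origin at the centre of its underside.
- beaker: Bystander: black beaker, 68 mm across, 80 mm high; origin at the centre of its underside.
- dishes: Bystander: stack of three flat round dishes, 62 mm across, 44 mm high; origin at the centre of its underside.
Mind the look-alikes: they are no part of the job. What is shaped like the tube2 but green or pink is not meant. Leave any purple or turquoise look-alike of the tube1 alone.

How it is judged:
On the way, in this order (a step that is already met when the one before it is completed fails the run):
1. the tray rests on the black edging, within 20 degrees of level, its orange lip over the edging inside the bin and the tubes still in the tray (y of tray_lip in the frame of bin_edge between -0.004 and 0.06 m and z of tray_lip in the frame of bin_edge between -0.065 and -0.001 m and x of tray_lip in the frame of bin_edge between -0.05 and 0.05 m and contact force between tray and bin above 0.2 N and angle between tray_handle's own z axis and vertical below 0.35 rad and z of tube0_mid in the frame of tray between 0 and 0.1 m and y of tube0_mid in the frame of tray between -0.08 and 0.1 m and z of tube1_mid in the frame of tray between 0 and 0.1 m and y of tube1_mid in the frame of tray between -0.08 and 0.1 m and z of tube2_mid in the frame of tray between 0 and 0.1 m and y of tube2_mid in the frame of tray between -0.08 and 0.1 m), for 0.2 s.
2. the tray is tipped by more than 35 degrees with its lip still hooked over the edging (below its top, on the bin's side) and all three tubes are in the bin (y of tray_lip in the frame of bin_edge between -0.004 and 0.06 m and z of tray_lip in the frame of bin_edge between -0.065 and -0.001 m and x of tray_lip in the frame of bin_edge between -0.05 and 0.05 m and angle between tray_handle's own z axis and vertical above 0.61 rad and x of tube0_mid in the frame of bin_floor between -0.112 and 0.112 m and y of tube0_mid in the frame of bin_floor between -0.09 and 0.092 m and z of tube0_mid in the frame of bin_floor between 0 and 0.095 m and x of tube1_mid in the frame of bin_floor between -0.112 and 0.112 m and y of tube1_mid in the frame of bin_floor between -0.09 and 0.092 m and z of tube1_mid in the frame of bin_floor between 0 and 0.095 m and x of tube2_mid in the frame of bin_floor between -0.112 and 0.112 m and y of tube2_mid in the frame of bin_floor between -0.09 and 0.092 m and z of tube2_mid in the frame of bin_floor between 0 and 0.095 m), for 0.2 s.
At the end, for the whole second after the job is handed in: All three tubes lie at rest in the bin, below its rim; the tray stands at rest and level (within 6 degrees) on the grey mat, its middle within 90 mm of the mat's centre, and is released (x of tube0_mid in the frame of bin_floor between -0.112 and 0.112 m and y of tube0_mid in the frame of bin_floor between -0.09 and 0.092 m and z of tube0_mid in the frame of bin_floor between 0 and 0.095 m and x of tube1_mid in the frame of bin_floor between -0.112 and 0.112 m and y of tube1_mid in the frame of bin_floor between -0.09 and 0.092 m and z of tube1_mid in the frame of bin_floor between 0 and 0.095 m and x of tube2_mid in the frame of bin_floor between -0.112 and 0.112 m and y of tube2_mid in the frame of bin_floor between -0.09 and 0.092 m and z of tube2_mid in the frame of bin_floor between 0 and 0.095 m and linear speed of each of tube0, tube1, tube2 below 0.05 m/s and angle between tray_handle's own z axis and vertical below 0.1 rad and horizontal distance between tray_center and mat_center below 0.09 m and z of tray_center in the frame of mat_center between 0.01 and 0.024 m and linear speed of tray below 0.02 m/s); the robot touches nothing.
It fails at once if a bystander (yellow tube rack, translucent wash bottle, blue tip box, white jar, cardboard box, black beaker, stack of dishes) is pushed more than 30 mm or knocked over (distance of any of rack, wash_bottle, tip_box, reagent_jar, glove_box, beaker, dishes from where it was at the start of the episode above 0.03 m or angle between any of rack, wash_bottle, tip_box, reagent_jar, glove_box, beaker, dishes's own z axis and vertical above 0.5 rad).
It also fails if it takes over 64 s, if anything falls off the work surface, if the arm or the gripper's body presses on something with over 40 N, if the wrist force passes 120 N, or if a joint passes its speed limit or range.

## Working session

There is one attempt and no reset: what is moved stays moved. The work goes in short steps, Python scripts to look and compute and a tool call to move; the robot and the scene stay as the last step left them, time stands still between calls to the robot, and variables do not carry over. Pictures are saved under pics/ and viewed, at most 12 in all, crops included, and the job is handed in when it is done.

Besides the shell and the picture viewer there is one more tool, called after ">>>" as name(argument=value, ...) on one line, values as JSON. arm_command: Moves the arm, as the interface text tells. Its arguments: {"type":"object","properties":{"deltas":{"type":"array","items":{"type":"number"}},"force":{"type":"number"}},"required":["deltas"]}

```bash
mkdir -p pics; cat > h.py <<'E'
import numpy as np, cv2
from cell import sensors, optics, arm
def snap(n,f):
    im=np.ascontiguousarray(optics.get_image(n)); cv2.imwrite('pics/'+f,im); return im
def cal(n):
    c=optics.calibration(n); return np.array(c['camera_matrix'],float),np.array(c['rvec'],float),np.array(c['tvec'],float)
def ray(n,uv):
    K,r,t=cal(n); R=cv2.Rodrigues(r)[0]
    d=R.T@np.linalg.solve(K,[uv[0],uv[1],1.]); return -R.T@t.ravel(),d
def onz(n,uv,z):
    o,d=ray(n,uv); return o+d*(z-o[2])/d[2]
def proj(n,P):
    K,r,t=cal(n); return cv2.projectPoints(np.array(P,float).reshape(-1,3),r,t,K,None)[0].reshape(-1,2)
E
python3 - <<'E'
from h import *
snap('top','t0.png');snap('side','s0.png')
s=sensors.observe();print(s, arm.nose_length)
for n in('top','side'):print(ray(n,(320,200)))
E
```

```text
{'clock': 0.1, 'joints': array([-1.317588  ,  0.4351342 ,  0.02496965,  1.57396719, -0.01158322,
        1.13400024, -0.07509948]), 'dq': array([ 1.63179363e-04, -1.08648565e-03,  9.56707850e-04, -2.63247406e-03,
       -9.82986656e-04, -2.11389170e-05,  3.71848569e-04]), 'joint_efforts': array([ 2.91521043e-03, -6.69137120e+01,  9.87605229e-01, -3.15143645e+01,
       -6.05605566e-02,  3.74252989e-02,  5.94508106e-05]), 'position': array([0.21762277, 0.58544888, 0.24505031]), 'ee_rot': array([-5.56029601e-01, -3.09188843e+00,  2.13671898e-03]), 'force': array([ 0.15916865, -0.14995832, -0.18422944]), 'ft_torque': array([ 0.02616966, -0.00462325, -0.06028718]), 'gripper_force': 0.0, 'width': 0.9981899284675736} 0.019
(array([0.40383139, 0.01141776, 1.39712207]), array([ 0.07199347, -0.01850136, -0.99737954]))
(array([ 0.32542635, -1.23550045,  0.94063561]), array([ 0.13038834,  0.82013499, -0.5572432 ]))
```

View pics/t0.png

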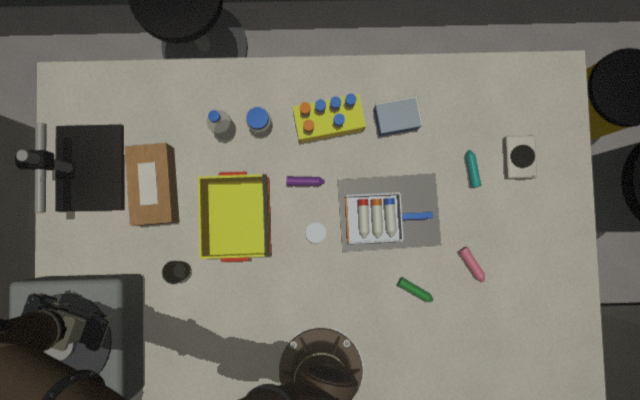

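View pics/s0.png

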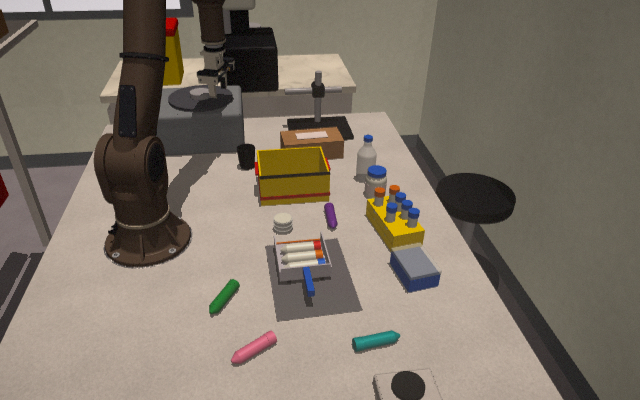

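The top picture shows the tray at (375,218) with its blue handle at (418,216), its lip at (347,219), the bin at (235,216) with black edging at (268,216), and the mat at (390,212). The handle is the only blue bar. These could be confused with the tubes in the tray: purple (305,181), turquoise (473,169), pink (472,264) and green (415,290). I'll check with one close crop.

```bash
python3 - <<'E'
from h import *
im=cv2.imread('pics/t0.png')[160:275,190:450]
cv2.imwrite('pics/c0.png',cv2.resize(im,None,fx=3,fy=3,interpolation=cv2.INTER_CUBIC))
E
```

```text
(no output)
```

View pics/c0.png

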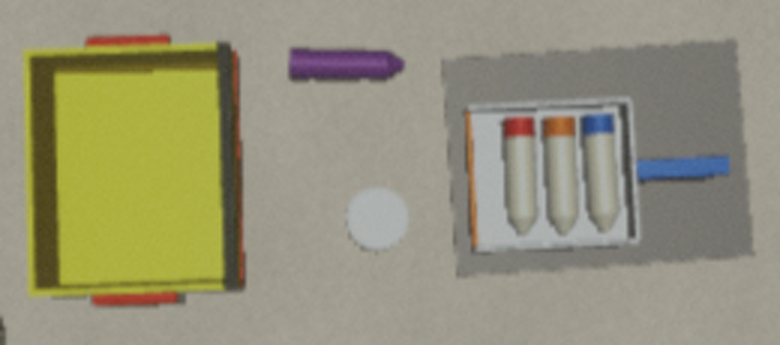

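The crop shows the bar handle from (636,170) to (729,165), the lip from (468,108) to (474,249), the edging from (224,43) to (234,290), and the red, orange and blue capped tubes in the tray. The dishes at (377,219), between the tray and the bin, have to be cleared.

```bash
python3 - <<'E'
from h import *
q=lambda p,z:onz('top',((p[0]+.5)/3-.5+190,(p[1]+.5)/3-.5+160),z)
P=lambda n,p,z:print(n,q(p,z).round(4))
P('hrear',(729,165),.061);P('hfront',(636,170),.061)
a,b=q((729,165),.061),q((636,170),.061);h=a+(b-a)*42/np.linalg.norm(b-a);print('handle',h, np.degrees(np.arctan2(*(b-a)[1::-1])), np.linalg.norm(b-a))
P('lip1',(468,108),.02);P('lip2',(474,249),.02)
P('e1',(224,43),.112);P('e2',(234,290),.112)
for m in((443,60),(737,40),(755,255),(457,277)):P('mat',m,.003)
P('dish',(377,219),.044);P('purple',(345,65),.016);P('binfar',(27,50),.11);P('binfar',(32,293),.11)
P('trayback',(630,98),.06);P('trayback',(636,242),.06);P('red',(520,175),.037)
# side check: handle rear end and edging
for n,p in (('hrear',a),('hfront',b),('handle',h),('edge',(q((224,43),.112)+q((234,290),.112))/2)):print(n,proj('side',p))
im=cv2.imread('pics/s0.png')[140:320,230:350]
cv2.imwrite('pics/c1.png',cv2.resize(im,None,fx=3.3,fy=3.3,interpolation=cv2.INTER_CUBIC))
print(cv2.Rodrigues(sensors.observe()['ee_rot'])[0].round(3))
E
```

```text
hrear [ 0.4495 -0.3396  0.061 ]
hfront [ 0.4469 -0.2492  0.061 ]
handle [-0.74852287 41.64329602  0.061     ] 91.63448727095096 0.09042986634306634
lip1 [ 0.5143 -0.0914  0.02  ]
lip2 [ 0.3738 -0.0933  0.02  ]
e1 [0.5734 0.1415 0.112 ]
e2 [0.3437 0.1366 0.112 ]
mat [ 0.5651 -0.0687  0.003 ]
mat [ 0.5782 -0.3681  0.003 ]
mat [ 0.3601 -0.3775  0.003 ]
mat [ 0.3458 -0.0767  0.003 ]
dish [0.4059 0.0025 0.044 ]
purple [0.5609 0.0305 0.016 ]
binfar [0.5715 0.3254 0.11  ]
binfar [0.3457 0.3233 0.11  ]
trayback [ 0.517  -0.2461  0.06  ]
trayback [ 0.3774 -0.2469  0.06  ]
red [ 0.4456 -0.1394  0.037 ]
hrear [[310.70003112 290.34526912]]
hfront [[305.32932033 266.46984667]]
handle [[ 218.19562267 -120.8818323 ]]
edge [[294.50781079 174.71164888]]
[[-0.937  0.348 -0.   ]
 [ 0.348  0.937 -0.001]
 [-0.    -0.001 -1.   ]]
```

View pics/c1.png

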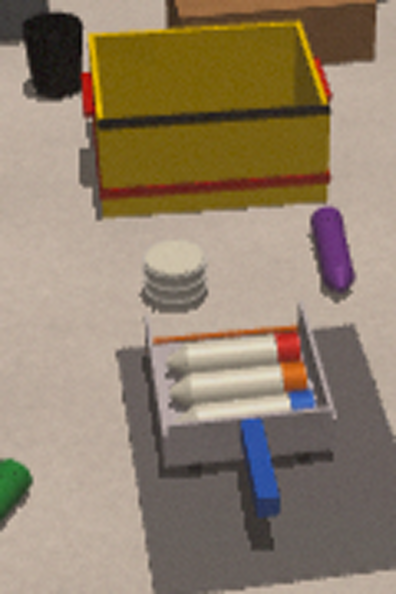

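The bin, tray and handle agree in both views (the handle rear projects to (311,290) and I read (311,293)), so 2 mm or better. I'll grip 25 mm ahead of the handle point with the tool leaned +25° about x, so tipping by 55° leaves it at -30°. First I'll test the tipped tool pose in the air, on the way over.

```bash
cat >> h.py <<'E'
from scipy.spatial.transform import Rotation as Ro
def tool(tilt,yaw=1.2):  # tilt about tray x, deg; tool y along tray +x, z down
    return Ro.from_euler('z',yaw,degrees=True)*Ro.from_euler('x',tilt,degrees=True)*Ro.from_matrix(np.diag([-1.,1,-1])@np.array([[0,1,0],[1,0,0],[0,0,1.]]) if 0 else np.array([[0,1,0],[1,0,0],[0,0,-1.]]))
def rel(R,R0): return ((R*R0.inv()).as_rotvec()/(np.pi/2)).round(4)
def cur(): s=sensors.observe(); return np.array(s['position']),Ro.from_rotvec(s['ee_rot']),s
E
python3 - <<'E'
from h import *
p,R,s=cur()
print(tool(0).as_matrix().round(3))
for t in(-35,-30,0,25):print(t,rel(tool(t),R))
print(rel(tool(25),tool(-30)),p)
E
```

```text
[[-0.021  1.     0.   ]
 [ 1.     0.021  0.   ]
 [ 0.     0.    -1.   ]]
-35 [-0.3355 -0.2395 -0.7349]
-30 [-0.2876 -0.2055 -0.7416]
0 [ 6.000e-04 -7.000e-04 -7.601e-01]
25 [ 0.2409  0.1701 -0.7476]
[0.611  0.0128 0.    ] [0.21762277 0.58544888 0.24505031]
```

>>> arm_command(deltas=[-0.29,-0.205,-0.74,0.24,-0.5,0.08,91,-0.29,-0.205,-0.74,0.24,-0.5,0.08,91,-0.29,-0.205,-0.74,0.24,-0.5,0.08,91,-0.29,-0.205,-0.74,0.24,-0.5,0.08,91,-0.29,-0.205,-0.74,0.24,-0.5,0.08,91,-0.29,-0.205,-0.74,0.24,-0.5,0.08,91,-0.29,-0.205,-0.74,0.24,-0.5,0.08,91,-0.29,-0.205,-0.74,0.24,-0.5,0.08,91,-0.29,-0.205,-0.74,0.24,-0.5,0.08,91,-0.29,-0.205,-0.74,0.24,-0.5,0.08,91,-0.29,-0.205,-0.74,0.24,-0.5,0.08,91,-0.29,-0.205,-0.74,0.24,-0.5,0.08,91,-0.29,-0.205,-0.74,0.24,-0.5,0.08,91,-0.29,-0.205,-0.74,0.24,-0.5,0.08,91,-0.29,-0.205,-0.74,0.24,-0.5,0.08,91,-0.29,-0.205,-0.74,0.24,-0.5,0.08,91,-0.29,-0.205,-0.74,0.24,-0.5,0.08,91])

```text
clock: 1.8
position: [0.4575, 0.0869, 0.3255]
ee_rot: [1.899, 1.948, -0.514]
force: [-0.1, 0.0, 0.3]
width: 0.991
gripper_force: 0.0
```

```bash
python3 - <<'E'
from h import *
p,R,s=cur()
print(p,s['joints'].round(2),s['clock'],rel(tool(-30),R))
G=np.array([0.4483,-0.298,0.050])+.025*np.array([-.02,1,0]);print(G-p,rel(tool(25),R))
E
```

```text
[0.45751188 0.08688131 0.32551846] [-1.04  0.25  0.53  1.8   0.34  1.39 -0.6 ] 1.8 [ 0.0017 -0.0015 -0.0025]
[-0.00971188 -0.35988131 -0.27551846] [ 0.6127  0.0127 -0.003 ]
```

>>> arm_command(deltas=[0.612,0.013,-0.002,-0.01,-0.36,-0.2,60,0.612,0.013,-0.002,-0.01,-0.36,-0.2,60,0.612,0.013,-0.002,-0.01,-0.36,-0.2,60,0.612,0.013,-0.002,-0.01,-0.36,-0.2,60,0.612,0.013,-0.002,-0.01,-0.36,-0.2,60,0.612,0.013,-0.002,-0.01,-0.36,-0.2,60,0.612,0.013,-0.002,-0.01,-0.36,-0.2,60,0.612,0.013,-0.002,-0.01,-0.36,-0.2,60,0.612,0.013,-0.002,-0.01,-0.36,-0.2,60,0.612,0.013,-0.002,-0.01,-0.36,-0.2,60,0.612,0.013,-0.002,-0.01,-0.36,-0.2,60,0.612,0.013,-0.002,-0.01,-0.36,-0.2,60])

```text
clock: 3.0
position: [0.447, -0.2755, 0.1243]
ee_rot: [-1.96, -1.995, -0.43]
force: [-0.1, 1.1, 1.1]
width: 0.654
gripper_force: 0.0
```

```bash
python3 - <<'E'
from h import *
p,R,s=cur()
G=np.array([0.4483,-0.298,0.050])+.025*np.array([-.02,1,0]);print(p,G-p,rel(tool(25),R),s['joints'].round(2),s['clock'])
im=snap('side','s1.png')[160:320,200:400]
print(proj('side',p),proj('side',G))
cv2.imwrite('pics/c2.png',cv2.resize(im,None,fx=3.5,fy=3.5,interpolation=cv2.INTER_CUBIC))
E
```

```text
[ 0.44697527 -0.27545906  0.12434445] [ 0.00082473  0.00245906 -0.07434445] [ 0.0005 -0.0024  0.0014] [ 0.28  0.64  0.58  1.78 -0.65  1.25  1.2 ] 3.0
[[306.66595915 254.47303892]] [[306.76000775 275.61499874]]
```

View pics/c2.png

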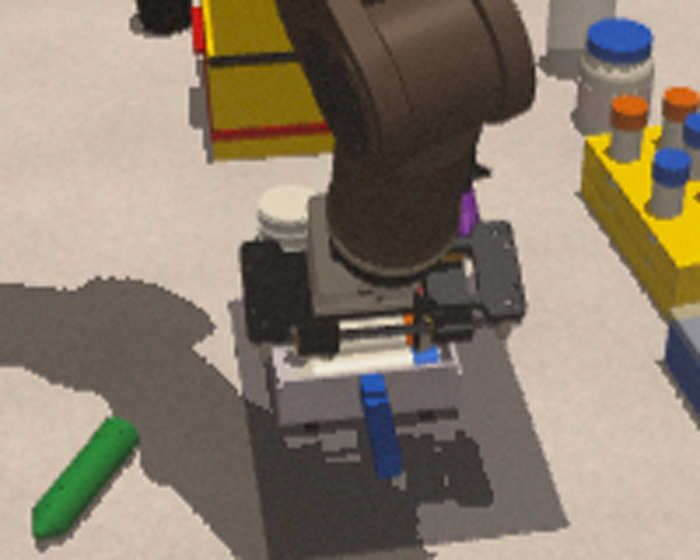

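The fingers straddle the blue bar: the TCP is at crop (373,331), in line with the handle, which runs from (372,380) to (388,470). Now I'll descend and grip.

>>> arm_command(deltas=[0,0,0,0.001,-0.001,-0.025,60,0,0,0,0.001,-0.001,-0.05,60,0,0,0,0.001,-0.001,-0.07,60,0,0,0,0.001,-0.001,-0.074,60,0,0,0,0.001,-0.001,-0.074,60,0,0,0,0.001,-0.001,-0.074,5,0,0,0,0.001,-0.001,-0.074,5,0,0,0,0.001,-0.001,-0.074,5,0,0,0,0.001,-0.001,-0.074,5,0,0,0,0.001,-0.001,-0.074,5,0,0,0,0.001,-0.001,-0.074,5,0,0,0,0.001,-0.001,-0.074,5,0,0,0,0.001,-0.001,-0.074,5,0,0,0,0.001,-0.001,-0.074,5,0,0,0,0.001,-0.001,-0.074,5], force=60)

```text
clock: 4.55
position: [0.4487, -0.2752, 0.0518]
ee_rot: [-1.958, -1.999, -0.432]
force: [0.6, 1.3, 2.0]
width: 0.193
gripper_force: 60.0
```

>>> arm_command(deltas=[0,0,0,0,0,0.01,5,0,0,0,0,0,0.02,5,0,0,0,0,0,0.03,5,0,0,0,0,0,0.045,5,0,0,0,0,0,0.06,5,0,0,0,0,0,0.08,5,0,0,0,0,0,0.1,5,0,0,0,0,0,0.12,5,0,0,0,0,0,0.13,5,0,0,0,0,0,0.14,5,0,0,0,0,0,0.14,5,0,0,0,0,0,0.14,5])

```text
clock: 5.75
position: [0.4486, -0.275, 0.1914]
ee_rot: [-1.957, -1.999, -0.432]
force: [-0.2, 0.2, -3.2]
width: 0.191
gripper_force: 60.0
```

```bash
python3 - <<'E'
from h import *
a=snap('side','s2.png')[150:270,220:380];b=snap('top','t2.png')[170:270,310:470]
p,R,s=cur();print(p,s['force'],s['ft_torque'],s['width'],s['clock'])
f=lambda i:cv2.resize(i,(640,int(i.shape[0]*4)),interpolation=cv2.INTER_CUBIC)
cv2.imwrite('pics/c3.png',cv2.resize(np.vstack([f(a),f(b)]),None,fx=.68,fy=.68,interpolation=cv2.INTER_AREA))
# expected level tray corner positions
H=p+np.array([.021*.02,-.021,0]); 
T=lambda x,y,z:H+Ro.from_euler('z',1.2,degrees=True).apply([x,y,z])
for n,c in(('lipL',(-.071,.206,-.042)),('lipR',(.071,.206,-.042)),('backTL',(-.071,.049,.011)),('backTR',(.071,.049,.011)),('frontTL',(-.071,.208,.001)),('frontTR',(.071,.208,.001))):
  u,v=proj('side',T(*c))[0];U,V=proj('top',T(*c))[0]
  print(n,((u-220)*4*.68).round(),((v-150)*4*.68).round(),'top',((U-310)*4*.68).round(),((V-170+120)*4*.68).round())
E
```

```text
[ 0.44843984 -0.27480305  0.19098275] [-0.54654951  0.3645131  -2.88252058] [-1.16533521  0.00746337  0.02901204] 0.19136392787179476 5.85
lipL 143.0 156.0 top 110.0 527.0
lipR 279.0 145.0 top 103.0 385.0
backTL 156.0 205.0 top 280.0 520.0
backTR 309.0 193.0 top 271.0 372.0
frontTL 141.0 120.0 top 112.0 528.0
frontTR 280.0 110.0 top 105.0 381.0
```

View pics/c3.png

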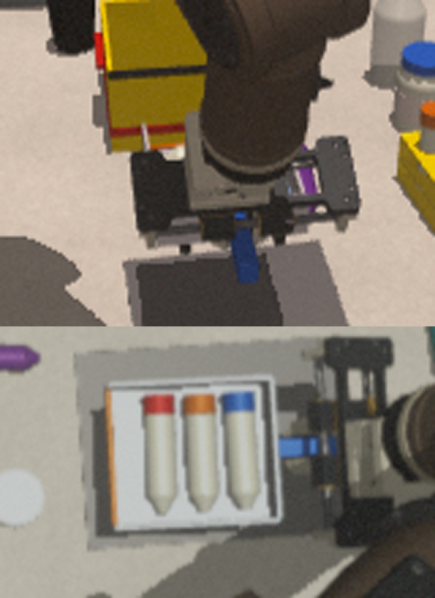

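The tray hangs level: its left front wall tip is at (145,123) against (141,120) predicted, under 1° of sag, and all three tubes are inside. I'll carry it smoothly to above the rim with the nose slightly up.

>>> arm_command(deltas=[0.01,0,0,0,0,0,5,0.02,0,0,0,0.002,0,5,0.03,0.001,0,0.001,0.007,0,5,0.044,0.001,0,0.001,0.014,0,5,0.044,0.001,0,0.002,0.026,0,5,0.044,0.001,0,0.003,0.04,0,5,0.044,0.001,0,0.004,0.058,0,5,0.044,0.001,0,0.005,0.078,0,5,0.044,0.001,0,0.006,0.1,0,5,0.044,0.001,0,0.007,0.123,0,5,0.044,0.001,0,0.008,0.146,0,5,0.044,0.001,0,0.009,0.169,0,5,0.044,0.001,0,0.011,0.189,0,5,0.044,0.001,0,0.012,0.207,0,5,0.044,0.001,0,0.013,0.221,0,5,0.044,0.001,0,0.014,0.233,0,5,0.044,0.001,0,0.014,0.24,0,5,0.044,0.001,0,0.014,0.245,0,5,0.044,0.001,0,0.014,0.247,0,5,0.044,0.001,0,0.014,0.247,0,5])

```text
clock: 7.85
position: [0.4627, -0.0284, 0.1917]
ee_rot: [-1.916, -1.956, -0.493]
force: [0.4, 0.6, -2.7]
width: 0.194
gripper_force: 60.0
```

```bash
python3 - <<'E'
from h import *
b=snap('top','t3.png')[150:280,190:400];a=snap('side','s3.png')[130:230,220:380]
p,R,s=cur();print(p,s['force'],s['clock'],s['joints'].round(2),rel(tool(25),R))
a=cv2.resize(a,(630,394));cv2.imwrite('pics/c4.png',cv2.resize(np.vstack([cv2.resize(b,None,fx=3,fy=3,interpolation=cv2.INTER_CUBIC),a]),None,fx=.75,fy=.75,interpolation=cv2.INTER_AREA))
print(onz('top',(268,216),.112))
H=p+np.array([.021*.02,-.021,0])
for x in(-.071,.071):
  U,V=proj('top',H+(Ro.from_euler('z',1.2,degrees=True)*Ro.from_euler('x',3,degrees=True)).apply([x,.206,-.033]))[0];print('lip',(U-190)*2.25,(V-150)*2.25)
E
```

```text
[ 0.46279819 -0.02879837  0.19166828] [ 0.05939586  0.17898721 -3.56794417] 7.95 [-0.11  0.38  0.53  2.01 -0.71  1.16  0.85] [-0.0432 -0.0016  0.0004]
[0.45551715 0.13354448 0.112     ]
lip 152.77550155486313 204.46297592327585
lip 148.08915629164346 84.60100398251146
```

View pics/c4.png

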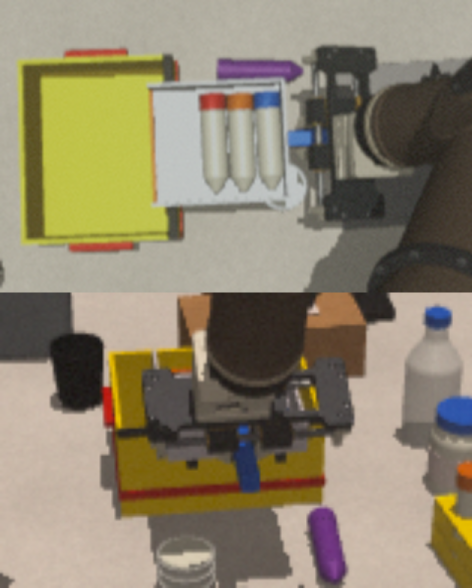

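The lip lies just inside the edging: its front edge runs (150,84)–(155,204), as predicted, about 17 mm past the edging centre, with the tubes at the back of the tray. I'll lower it and level it.

>>> arm_command(deltas=[-0.005,0,0,0,0,-0.004,5,-0.01,0,0,0,0,-0.01,5,-0.015,0,0,0,0,-0.016,5,-0.02,0,0,0,0,-0.022,5,-0.025,0,0,0,0,-0.027,5,-0.03,0,0,0,0,-0.032,5,-0.03,0,0,0,0,-0.036,5,-0.03,0,0,0,0,-0.039,5,-0.03,0,0,0,0,-0.041,5,-0.03,0,0,0,0,-0.043,5,-0.03,0,0,0,0,-0.043,5])

```text
clock: 9.05
position: [0.4627, -0.0282, 0.1486]
ee_rot: [-1.944, -1.984, -0.45]
force: [0.5, -0.0, -3.5]
width: 0.191
gripper_force: 60.0
```

>>> arm_command(deltas=[0,0,0,0,0,-0.001,5,0,0,0,0,0,-0.002,5,0,0,0,0,0,-0.003,5,0,0,0,0,0,-0.004,5,0,0,0,0,0,-0.004,5])

```text
clock: 9.55
position: [0.4627, -0.0281, 0.1446]
ee_rot: [-1.944, -1.985, -0.45]
force: [-0.9, -0.3, -3.4]
width: 0.194
gripper_force: 60.0
```

>>> arm_command(deltas=[0,0,0,0,0,-0.001,5,0,0,0,0,0,-0.002,5,0,0,0,0,0,-0.003,5,0,0,0,0,0,-0.004,5,0,0,0,0,0,-0.004,5])

```text
clock: 10.05
position: [0.463, -0.0285, 0.141]
ee_rot: [-1.945, -1.985, -0.451]
force: [-1.5, -4.0, 3.5]
width: 0.191
gripper_force: 60.0
```

```bash
python3 - <<'E'
from h import *
p,R,s=cur();print(p,s['force'],s['ft_torque'],s['clock'],rel(tool(25),R))
E
```

```text
[ 0.4629676  -0.02849545  0.14101294] [-1.51351348 -4.02718311  3.45576235] [-0.31293246  0.22499065  0.15000978] 10.05 [-0.0135 -0.0013  0.0003]
```

```bash
python3 - <<'E'
from h import *
b=snap('top','t4.png')[150:280,190:350];a=snap('side','s4.png')[130:230,220:380]
p,R,s=cur();print(p,s['force'],s['clock'])
f=lambda i:cv2.resize(i,None,fx=3.5,fy=3.5,interpolation=cv2.INTER_CUBIC)
cv2.imwrite('pics/c5.png',cv2.resize(np.vstack([f(b),f(a)]),None,fx=.72,fy=.72,interpolation=cv2.INTER_AREA))
E
```

```text
[ 0.46299319 -0.02849431  0.1410041 ] [-1.06568628 -4.09681458  4.17537491] 10.15
```

View pics/c5.png

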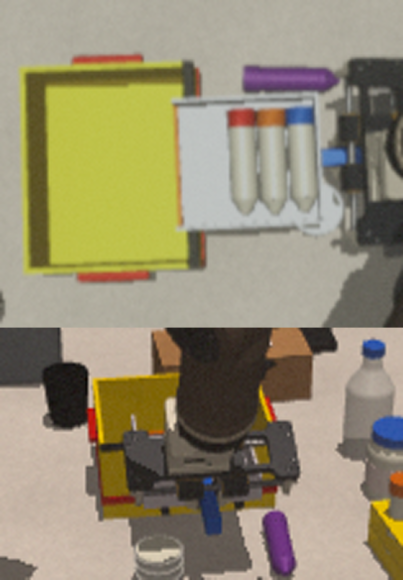

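The lip sits about 13 mm past the edging centre, on the bin's side, resting with about 7 N. The tubes are inside. I'll hold briefly, then tip about the lip.

>>> arm_command(deltas=[0,0,0,0,0,0,5,0,0,0,0,0,0,5,0,0,0,0,0,0,5,-0.0333,-0.0007,0,0,0.0035,0.0106,5,-0.0667,-0.0014,0,0,0.0075,0.0201,5,-0.1,-0.0021,0,0,0.012,0.0294,5,-0.1333,-0.0028,0,0,0.0162,0.0385,5,-0.1667,-0.0035,0,0,0.0206,0.0474,5,-0.2,-0.0042,0,-0.001,0.0256,0.056,5,-0.2333,-0.0049,0,-0.001,0.031,0.0644,5,-0.2667,-0.0056,0,-0.001,0.0368,0.0725,5,-0.3,-0.0063,0,-0.001,0.0431,0.0802,5,-0.3333,-0.007,0,-0.001,0.0497,0.0876,5,-0.3333,-0.007,0,-0.001,0.0497,0.0876,5])

```text
clock: 11.55
position: [0.4617, 0.0246, 0.2284]
ee_rot: [2.16, 2.216, -0.074]
force: [0.1, 0.9, -2.0]
width: 0.192
gripper_force: 60.0
```

```bash
python3 - <<'E'
from h import *
p,R,s=cur();print(p,s['force'],s['ft_torque'],s['clock'],rel(tool(-4),R),s['joints'].round(2))
E
```

```text
[0.46172446 0.02460572 0.22843129] [ 0.06027491  0.92057966 -1.99225382] [-0.1063254   0.09836923 -0.01396646] 11.55 [-0.0023 -0.0013 -0.0031] [-0.78  0.21  0.67  2.01 -0.08  0.98 -0.05]
```

>>> arm_command(deltas=[-0.0333,-0.0007,0,0,0.007,0.0071,5,-0.0667,-0.0014,0,0,0.0144,0.0138,5,-0.1,-0.0021,0,0,0.0221,0.0201,5,-0.1333,-0.0028,0,0,0.0301,0.0259,5,-0.1667,-0.0035,0,-0.001,0.0385,0.0314,5,-0.2,-0.0042,0,-0.001,0.0471,0.0364,5,-0.2333,-0.0049,0,-0.001,0.0559,0.0409,5,-0.2667,-0.0056,0,-0.001,0.065,0.045,5,-0.3,-0.0063,0,-0.002,0.0743,0.0486,5,-0.3,-0.0063,0,-0.002,0.0743,0.0486,5,-0.3,-0.0063,0,-0.002,0.0743,0.0486,5,-0.3,-0.0063,0,-0.002,0.0743,0.0486,5,-0.3,-0.0063,0,-0.002,0.0743,0.0486,5,-0.3,-0.0063,0,-0.002,0.0743,0.0486,5])

```text
clock: 12.95
position: [0.4597, 0.095, 0.2771]
ee_rot: [1.9, 1.935, -0.524]
force: [-0.0, -0.1, -2.3]
width: 0.193
gripper_force: 60.0
```

```bash
python3 - <<'E'
from h import *
b=snap('top','t5.png')[150:280,180:390];a=snap('side','s5.png')[60:220,220:380]
p,R,s=cur();print(p,s['force'],s['ft_torque'],s['clock'],rel(tool(-31),R))
f=lambda i:cv2.resize(i,(600,600*i.shape[0]//i.shape[1]),interpolation=cv2.INTER_CUBIC)
cv2.imwrite('pics/c6.png',cv2.resize(np.vstack([f(b),f(a)]),None,fx=.6,fy=.6,interpolation=cv2.INTER_AREA))
E
```

```text
[0.45971838 0.09540539 0.27704391] [ 0.23983551  1.22377891 -2.51542721] [ 0.74285399  0.0574714  -0.02501334] 13.05 [-0.0027 -0.0008  0.0015]
```

View pics/c6.png

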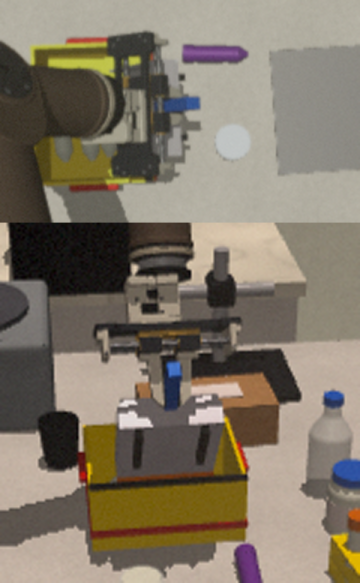

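The tray is tipped about 56° with its lip behind the edging (computed lip at y +23, z −13 mm). Tube ends show in the bin at (65,148) and (92,150). The measured load equals the empty tray's weight. I'll lift straight up, then level off and go back over the mat.

>>> arm_command(deltas=[0,0,0,0,0,0,5,0,0,0,0,0,0,5,0,0,0,0,0,0.02,5,0,0,0,0,0,0.05,5,0.05,0.001,0,0,-0.01,0.08,5,0.12,0.002,0,0,-0.03,0.08,5,0.2,0.004,0,0,-0.06,0.08,5,0.28,0.006,0,0,-0.09,0.08,5,0.36,0.008,0,0,-0.13,0.07,5,0.44,0.009,0,0,-0.17,0.05,5,0.52,0.011,0,0,-0.21,0.02,5,0.58,0.012,0,0.002,-0.25,0,5,0.622,0.013,0,0.002,-0.29,-0.04,5,0.622,0.013,0,0.002,-0.33,-0.08,5,0.622,0.013,0,0.002,-0.36,-0.11,5,0.622,0.013,0,0.002,-0.38,-0.13,5,0.622,0.013,0,0.002,-0.395,-0.15,5,0.622,0.013,0,0.002,-0.4,-0.165,5,0.622,0.013,0,0.002,-0.4,-0.17,5,0.622,0.013,0,0.002,-0.4,-0.17,5])

```text
clock: 15.05
position: [0.4611, -0.304, 0.1058]
ee_rot: [-1.954, -1.993, -0.433]
force: [0.3, 0.3, -1.2]
width: 0.193
gripper_force: 60.0
```

```bash
python3 - <<'E'
from h import *
b=snap('top','t6.png')[150:280,180:450];a=snap('side','s6.png')[130:310,200:400]
p,R,s=cur();print(p,s['force'],s['ft_torque'],s['clock'],rel(tool(25),R))
f=lambda i:cv2.resize(i,(720,720*i.shape[0]//i.shape[1]),interpolation=cv2.INTER_CUBIC)
cv2.imwrite('pics/c7.png',cv2.resize(np.vstack([f(b),f(a)]),None,fx=.59,fy=.59,interpolation=cv2.INTER_AREA))
E
```

```text
[ 0.46229201 -0.30352613  0.10781386] [ 0.21665212 -0.46127028 -2.59063816] [-0.98365819 -0.00878732 -0.0567059 ] 15.15 [-0.0021 -0.0009 -0.0008]
```

View pics/c7.png

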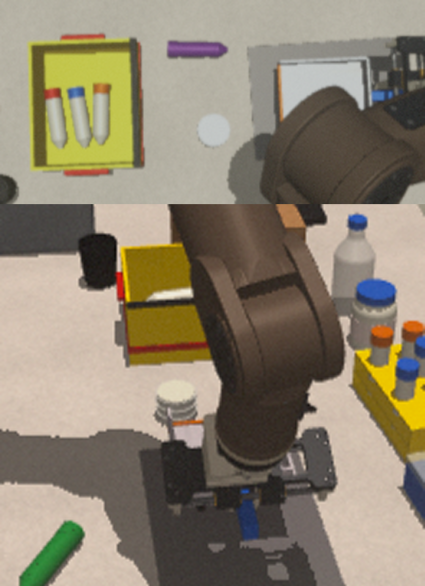

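All three tubes lie in the bin at (55,118), (80,116) and (101,114), and the tray is above the mat. I'll lower it, release it and retreat along the tool axis.

>>> arm_command(deltas=[0,0,0,0,0,-0.015,5,0,0,0,0,0,-0.03,5,0,0,0,0,0,-0.04,5,0,0,0,0,0,-0.047,5,0,0,0,0,0,-0.051,5,0,0,0,0,0,-0.054,5,0,0,0,0,0,-0.055,5,0,0,0,0,0,-0.055,5])

```text
clock: 15.95
position: [0.4618, -0.3043, 0.0521]
ee_rot: [-1.955, -1.996, -0.435]
force: [0.1, -0.4, -2.8]
width: 0.192
gripper_force: 60.0
```

>>> arm_command(deltas=[0,0,0,0,0,-0.001,5,0,0,0,0,0,-0.002,5,0,0,0,0,0,-0.003,5,0,0,0,0,0,-0.003,5])

```text
clock: 16.35
position: [0.4619, -0.3049, 0.0511]
ee_rot: [-1.956, -1.996, -0.437]
force: [-2.9, -1.8, 15.9]
width: 0.191
gripper_force: 60.0
```

In contact, so I'll back off 1 mm, open and retreat.

>>> arm_command(deltas=[0,0,0,0,0,0.001,5,0,0,0,0,0,0.001,5,0,0,0,0,0,0.001,24,0,0,0,0,0,0.001,30,0,0,0,0,0,0.001,45,0,0,0,0,0,0.001,60,0,0,0,0,0,0.001,60,0,0,0,0,0,0.001,60,0,0,0,0,-0.009,0.02,60,0,0,0,0,-0.023,0.05,60,0,0,0,0,-0.042,0.09,60,0,0,0,0,-0.065,0.14,60,0,0,0,0,-0.08,0.18,60,0,0,0,0,-0.08,0.22,60,0,0,0,0,-0.08,0.24,60,0,0,0,0,-0.08,0.24,60,0,0,0,0,-0.08,0.24,60])

```text
clock: 18.05
position: [0.4617, -0.384, 0.2887]
ee_rot: [-1.955, -1.996, -0.435]
force: [-0.2, 0.4, -0.5]
width: 0.653
gripper_force: 0.0
```

```bash
python3 - <<'E'
from h import *
b=snap('top','t7.png')[90:290,170:470];a=snap('side','s7.png')[130:320,200:440]
p,R,s=cur();print(p,s['force'],s['width'],s['dq'].round(3),s['clock'])
f=lambda i:cv2.resize(i,(450,450*i.shape[0]//i.shape[1]),interpolation=cv2.INTER_CUBIC)
v=np.vstack([f(b),f(a)]);v=cv2.resize(v,None,fx=.9,fy=.9,interpolation=cv2.INTER_AREA);print(v.shape)
cv2.imwrite('pics/c8.png',v[:600])
E
```

```text
[ 0.4616537  -0.38351337  0.28764138] [-0.47079323 -0.6899789  -0.4717301 ] 0.6501039736840367 [ 0.001  0.006 -0.     0.    -0.     0.002 -0.001] 18.15
(590, 405, 3)
```

View pics/c8.png

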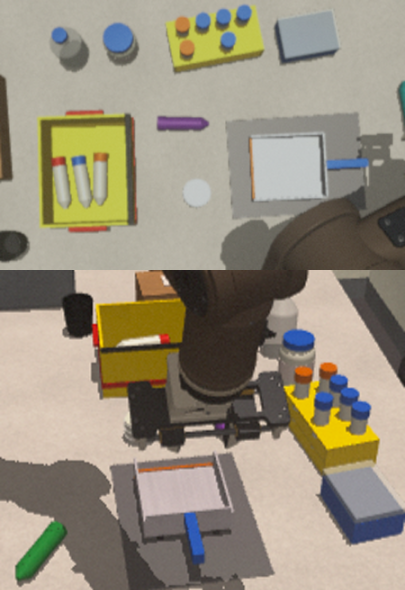

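The empty tray stands level on the mat at (288,167) and is released. The three tubes lie in the bin at (60–100,180), and the bystanders have not moved. I'm handing in.

```bash
python3 -c "
from cell import arm
print(arm.sign_off())"
```

```text
the job is handed in; nothing more can be done
None
```

I handed the job in at about 18 s: all three tubes are in the bin, the empty tray stands level and released on the grey mat, and nothing else on the bench was moved. The sign-off gave no verdict, so I don't have the judged result.

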